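# Feed the beetle box and click its grille lid shut

### The arm

A 7-joint arm with a two-finger parallel gripper is mounted at the origin on a cart in front of the work surface, level with it; the furniture and walls round the work are solid. World frame = base frame: x ahead of the robot, y to its left, z up, the work surface at z = 0. Lengths are in m, angles in degrees, forces in N, time in s.
With the tool pointing down it reaches from about 0.425 to 0.875 m from the base axis. Payload 4.7 kg.
Tool frame: the origin (TCP) lies midway between the tips of the shut fingers; the grasp point (between the pads) lies 19 mm behind it; z points along the fingers, y is the direction in which the jaws open and shut (so a half turn about z gives the same grasp; the last joint's range is limited). The gripper opens to 87 mm and grips with 3 to 60 N. Pads are 19 mm wide; open, the fingers measure 117 mm over their backs; the gripper's body (75 mm by 190 mm) begins 51 mm behind the grasp point.
Start: joints at [-70.067, 18.392, -4.016, 83.108, 1.295, 78.541, -3.26], TCP at [0.213, 0.614, 0.223] pointing down, gripper open.
Joint ranges: [-163.93, 163.93], [-17.29, 119.83], [-79.2, 71.16], [3.27, 140.29], [-89.18, 269.18], [5.43, 117.66], [-154.24, 154.24]. Speed limits (degrees/s): [147.25, 147.25, 180, 180, 180, 180, 180].

### API

Orientations are given as [roll, pitch, yaw] about the fixed x, y, z axes, in that order (R = Rz(yaw) Ry(pitch) Rx(roll)).
In Python, from cell import env gives the robot as it stands.
- The arm moves only by the tool apply_moves, never from a script. Its argument "targets" is a list of rows, each a list of 2 entries, a list of its own where there are three numbers: the shift along the world's x, y, z in mm, then the turn, a rotation vector about the world's x, y, z in rad. A call has 1 to 8 rows; each row is the pose to reach, as a shift and turn from the pose commanded when the call began; what a row does not reach only later rows make up. A row lasts 1/10 s, in which the tool goes at most 50 mm and 8.59 degrees, less where a joint would pass 70% of its speed; a pose out of reach is approached as far as the arm can. A call with a gripper value outside its range is refused whole. "hand" is the finger opening in mm, from 0 to 87, set as the call begins (left out, the last holds). The fingers move at their own pace and stop on an object; "squeeze" is the grip in N (left out, the last holds). Time passes only in rows, so rows that repeat a pose let the fingers close. It gives the time, the measured TCP pose, the force and the opening at its end, in the units of the state.
- env.get_obs(): the state, without advancing time (a new reading comes with each control period).
- env.read_camera(name): name is "scene" or "top" or "wrist"; returns a dict with "image" (384x512x3 uint8, red, green, blue), "camera_matrix" (3x3 intrinsics, pixels), "camera_from_world" (4x4, takes a point from world to camera coordinates); the wrist camera has in their place "mount" (4x4, takes a point from camera to tool coordinates, whose origin is the TCP and whose axes are the flange's). Camera axes: x right, y down, z forward; pixel columns grow to the right and rows downward; lengths in m; the calibration is good to about 2 mm. A picture is of the moment at which its call begins: read the wrist's pose just before it. There is no depth.
- env.sign_off(): hands the job in, once; it reports no verdict.
Trained networks look in a picture, given as the dict that the camera call returned (one of the last four; its "shot" number tells which), for a name from the list of things; names that differ only in an ending like _2 or _b are one class to them, and where a whole thing is asked for, a point or a joint stands for the part that bears it (a point fixed in the world has none). Each returns a list of dicts, best first, with "conf" (0 to 1); they miss things now and then, are a little off and sometimes report something else, mostly with a low value. They report only what shows in the picture. A call takes as long as a camera call. They do not tell look-alikes from the thing itself.
- env.regions_of(picture, target): "region" (384x512 bool, what is visible of it) and "rect" ([left, top, right, bottom] in pixels, round what is visible of it).
The state is a dict: "time_s": time; "qpos": joint angles; "joint_velocities": joint speeds; "effort": joint torques, N m; "tool_pos": TCP position; "tool_rot": TCP orientation; "force": force on the tool from outside, world axes, zero at the start; "wrist_torque": the same for the moment, N m; "grip_width": finger opening in m.
Only numpy, scipy, OpenCV 4.12 (cv2) and the standard library are available. Lean on these libraries where they do the work, as an engineer would, in place of code of your own. Each camera call takes 0.05 s, during which the arm holds its last target. There are 200 camera calls.

### The job

Feed the beetle box and close it: stand the wooden feeding block with the jelly cups on the floor of the clear box, then lay the green grille lid on the ledges, slide it in under the rails grip-bar end first, and push it fully home until the spring plunger drops into the lid's slot. The box is light and stands on smooth feet, so take the force of that last push within the hand, between grip bar and bridge, and do not shove the box or the things around it about.

Things in the scene. Friction and masses are not known exactly. Their poses are not given: they have to be found in the camera images.
- box: loose clear plastic box, 202 x 144 mm, open on top, about 0.6 kg, slides on its smooth feet at about 3 N. Origin under its middle, on the table; +x points to its back, where the black bridge with the red plunger knob stands; the lid goes in from the front towards +x. Grey ledges 12 mm wide run along both sides at z = 60 mm, level with the front and back walls' tops
- box_floor (a point): middle of the box's white, paper-lined floor, 7 mm above the table (box x = y = 0). Inside it is 192 mm long and 136 mm wide; 120 mm clear between the ledges above
- rail_mouth (a point): middle between the two rail mouths, at ledge height (box x = +40, y = 0, z = 60 mm). From here to the end stop (box x = +97 mm) grey rails stand over the ledges: 137 mm apart, lips 9 mm wide with underside at z = 66 mm and top at z = 70 mm. The mouths flare open over the 15 mm before this point; farther to the front the ledges are open, and a lid with its leading edge there lies steady
- bridge_back (a point): middle of the back face of the box's black bridge (box x = +101, y = 0, z = 80 mm), free down to the table. The bridge is 52 mm wide, x = +79 to +101 mm, underside at z = 67 mm, top at 92 mm; the red knob, 15 mm across, stands on it up to z = 111 mm
- catch (a joint): lift (m) of the spring plunger in the bridge, at box x = +87 mm: 0 with its nose right down (before the lid comes, and again in the lid's slot), about 0.003 while the lid's front strip is under it. Pushing the lid past it takes about 10 to 16 N
- lid: loose green grille lid, plate 192 x 134 x 4 mm, 0.12 kg. Origin in the middle of its underside; +x is the leading edge (x = +96 mm), z up. The catch slot, 10 mm long, is at x = +87 mm behind a 4 mm strip. Clicked home its origin lies at x = 0, y = 0, z = 60 mm of the box; the plunger starts to lift 13 mm before that
- lid_grip (a point): the lid's upright grip bar near its leading end: 8 mm thick along the lid's x, 60 mm long along y, 26 mm high above the plate; this point is at x = +57, y = 0, z = 20 mm of the lid, 10 mm below the bar's top. With the lid home, the bar's front (-x) face is 48 mm from the bridge's back face, and 18 mm lie between bar and bridge
- feeder: loose light-wood feeding block, 112 x 54 x 30 mm, 0.2 kg, with two white jelly cups sunk in it that stand up to 52 mm; origin under its middle, x along its length
- thermos: bystander: red flask with black cap, 76 mm across, 221 mm tall; origin under its middle
- canister_brown: bystander: clear square canister with a brown lid, 58 mm square, 113 mm tall; origin under its middle
- canister_green: bystander: clear square canister with a green lid, 58 mm square, 113 mm tall; origin under its middle
- dropper: bystander: small amber dropper bottle with black top, 33 mm across, 102 mm tall; origin under its middle
- mug: bystander: white mug, 78 mm across, 97 mm tall; origin under its middle
Things that resemble listed ones, but are neither listed nor needed, are in the scene too. There is more than one size of the feeder; the one meant has the size given above.

How it is judged:
By the outcome, as a careful person would: the job done as asked, in the order asked, and still so for the second after the job is handed in, with the robot touching nothing.
It also fails if it takes over 72 s, if anything falls off the work surface, if the arm or the gripper's body presses on something with over 40 N, if the wrist force passes 120 N, or if a joint passes its speed limit or range.

## Working session

There is one attempt and no reset: what is moved stays moved. The work goes in short steps, Python scripts to look and compute and a tool call to move; the robot and the scene stay as the last step left them, time stands still between calls to the robot, and variables do not carry over. Pictures are saved under pics/ and viewed, about 8 in all and at most 12, crops included, and the job is handed in when it is done.

Besides the shell and the picture viewer there is one more tool, called after "Request:" as name(argument=value, ...) on one line, values as JSON. apply_moves: Moves the arm, as the interface text tells. Its arguments: {"type":"object","properties":{"targets":{"type":"array","items":{"type":"array"}},"hand":{"type":"number"},"squeeze":{"type":"number"}},"required":["targets"]}

```bash
ls; mkdir -p pics; cat > h.py <<'E'
import numpy as np, cv2
from cell import env
def save(p,f,crop=None,s=1):
    im=p["image"][:,:,::-1]
    if crop: im=im[crop[1]:crop[3],crop[0]:crop[2]]
    cv2.imwrite("pics/"+f,cv2.resize(im,None,fx=s,fy=s,interpolation=cv2.INTER_CUBIC))
def ray(p,uv,z):
    K=p["camera_matrix"];T=np.array(p["camera_from_world"]);R,t=T[:3,:3],T[:3,3]
    d=R.T@np.linalg.solve(K,[uv[0],uv[1],1]);c=-R.T@t
    return c+d*(z-c[2])/d[2]
def proj(p,X):
    T=np.array(p["camera_from_world"]);c=(T[:3,:3]@np.atleast_2d(X).T).T+T[:3,3]
    q=(p["camera_matrix"]@c.T).T;return q[:,:2]/q[:,2:]
E
python3 - <<'E'
from h import *
o=env.get_obs();print({k:np.round(v,3) for k,v in o.items()})
for c in("top","scene"):
    p=env.read_camera(c);save(p,c+"0.png",s=1.5)
    T=np.array(p["camera_from_world"]);print(c,-T[:3,:3].T@T[:3,3],np.round(T[:3,:3],2).tolist(),p["camera_matrix"][0])
    for n in("box","lid","lid_grip","feeder","bridge_back","thermos","canister_brown","canister_green","dropper","mug"):
        for r in env.regions_of(p,n)[:4]: print(n,round(r["conf"],2),np.round(r["rect"]),r["region"].sum(), np.round(ray(p,np.argwhere(r["region"])[:,::-1].mean(0),0.03),3))
E
```

```text
pics
{'time_s': np.float64(0.0), 'qpos': array([-70.069,  18.439,  -4.016,  83.174,   1.295,  78.541,  -3.258]), 'joint_velocities': array([ 0.063,  0.066, -0.002,  0.041,  0.008,  0.102, -0.111]), 'effort': array([-0.0000e+00, -4.9129e+01, -4.0400e-01, -3.1253e+01, -6.4000e-02,
        4.4000e-02,  0.0000e+00]), 'tool_pos': array([0.213, 0.614, 0.221]), 'tool_rot': array([-1.79891e+02,  5.00000e-03,  1.60881e+02]), 'force': array([ 0.253, -1.149, -0.085]), 'wrist_torque': array([-0.03 , -0.048,  0.01 ]), 'grip_width': np.float64(0.087)}
top [0.47316176 0.10250952 1.35027145] [[0.02, -1.0, 0.01], [-1.0, -0.02, -0.06], [0.06, -0.01, -1.0]] [408.20556623   0.         258.64592593]
box 0.6 [251. 168. 300. 236.] 2980 [0.526 0.04  0.03 ]
lid 0.9 [340. 179. 394. 248.] 2387 [ 0.501 -0.255  0.03 ]
lid_grip 0.6 [340. 181. 390. 245.] 2206 [ 0.502 -0.256  0.03 ]
feeder 0.83 [214. 164. 239. 180.] 265 [0.62  0.193 0.03 ]
feeder 0.77 [189. 190. 212. 225.] 589 [0.507 0.278 0.03 ]
feeder 0.56 [195. 239. 212. 263.] 264 [0.362 0.267 0.03 ]
feeder 0.56 [209. 110. 234. 138.] 484 [0.777 0.221 0.03 ]
brid
[... 1038 characters left out ...]
0.03 ]
bridge_back 0.66 [213. 178. 292. 251.] 3475 [0.525 0.041 0.03 ]
thermos 0.56 [361. 174. 403. 237.] 1607 [ 0.808 -0.226  0.03 ]
thermos 0.38 [294. 248. 365. 320.] 3017 [ 0.481 -0.276  0.03 ]
canister_brown 0.71 [272. 136. 297. 172.] 667 [0.796 0.153 0.03 ]
canister_brown 0.67 [365. 175. 404. 236.] 1599 [ 0.809 -0.225  0.03 ]
canister_brown 0.38 [212. 179. 296. 250.] 3638 [0.525 0.043 0.03 ]
canister_green 0.8 [257. 125. 276. 161.] 640 [0.787 0.236 0.03 ]
dropper 0.72 [256. 121. 278. 160.] 652 [0.791 0.24  0.03 ]
dropper 0.65 [297. 155. 309. 178.] 211 [0.784 0.057 0.03 ]
dropper 0.33 [296. 250. 363. 319.] 3112 [ 0.481 -0.276  0.03 ]
mug 0.72 [171. 118. 194. 152.] 642 [0.622 0.492 0.03 ]
```

View pics/top0.png

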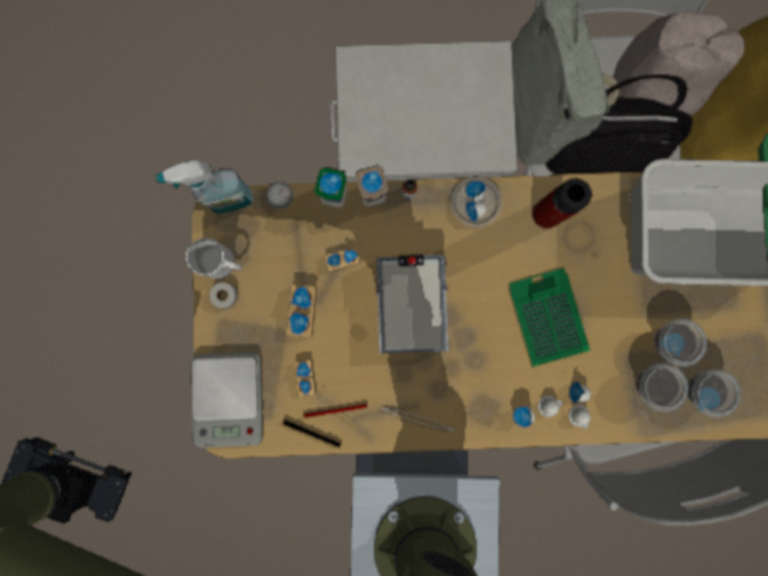

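View pics/scene0.png

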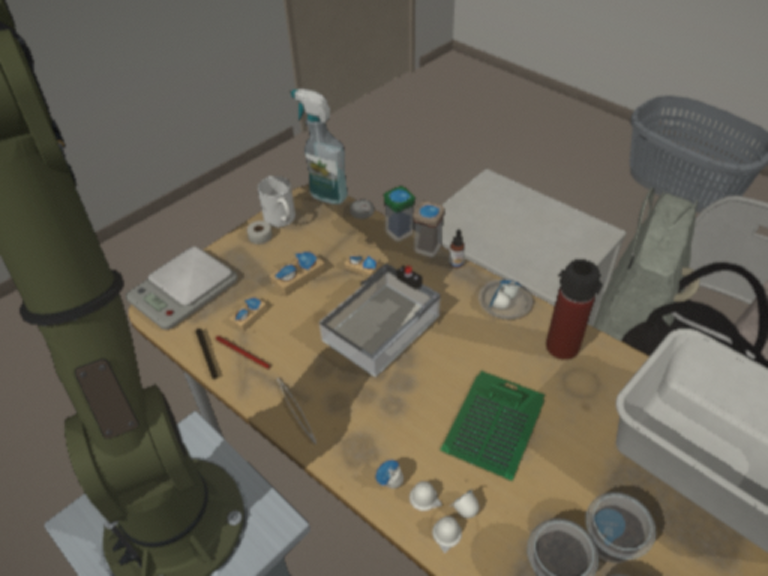

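Top view (1.5x scale): the box is at about (412,304), with its bridge at (411,260), so box +x is roughly world +x. The big feeder is at (300,310), with two smaller look-alikes at (342,259) and (305,378). The lid is at (548,315), bar end up at (542,285). The feeder meant is the one at about (0.507, 0.278). I'll move the wrist over it.

Request:
apply_moves(targets=[[[260, -310, 70], [0, 0, 0.33]], [[260, -310, 70], [0, 0, 0.33]], [[260, -310, 70], [0, 0, 0.33]], [[260, -310, 70], [0, 0, 0.33]], [[260, -310, 70], [0, 0, 0.33]], [[260, -310, 70], [0, 0, 0.33]], [[260, -310, 70], [0, 0, 0.33]], [[260, -310, 70], [0, 0, 0.33]]], hand=87)

```text
time_s: 1.9
tool_pos: [0.4667, 0.3112, 0.2914]
tool_rot: [180.0, 0.0, 179.8]
force: [0.9, 0.5, 0.7]
grip_width: 0.0871
```

Request:
apply_moves(targets=[[[0, 0, 0], [0, 0, 0]], [[0, 0, 0], [0, 0, 0]], [[0, 0, 0], [0, 0, 0]]])

```text
time_s: 2.2
tool_pos: [0.4647, 0.3141, 0.2904]
tool_rot: [180.0, -0.0, 179.9]
force: [-0.5, 0.1, -0.4]
grip_width: 0.0874
```

```bash
cat >> h.py <<'E'
from scipy.spatial.transform import Rotation as Ro
def wrist():
    o=env.get_obs();p=env.read_camera("wrist")
    W=np.eye(4);W[:3,:3]=Ro.from_euler("xyz",o["tool_rot"],degrees=True).as_matrix();W[:3,3]=o["tool_pos"]
    p["camera_from_world"]=np.linalg.inv(W@np.array(p["mount"]));return o,p
def quad(p,reg,z):
    r=cv2.minAreaRect(np.argwhere(reg)[:,::-1].astype(np.float32));q=np.array([ray(p,c,z)[:2] for c in cv2.boxPoints(r)])
    e=q[1]-q[0],q[2]-q[1];L=[np.hypot(*v) for v in e];v=e[int(np.argmax(L))]
    return np.round(q.mean(0),4),np.round(L,4),round(np.degrees(np.arctan2(v[1],v[0]))%180,2)
E
python3 - <<'E'
from h import *
o,p=wrist();print(o["time_s"],o["tool_pos"],o["tool_rot"]);save(p,"w1.png",s=1.5)
print(np.round(p["mount"],3).tolist(),p["camera_matrix"][0])
for r in env.regions_of(p,"feeder")[:3]:print(r["conf"],r["rect"],quad(p,r["region"],.03),quad(p,r["region"],.0))
E
```

```text
2.2 [0.46466441 0.31407394 0.29035282] [ 1.79968400e+02 -4.61323203e-02  1.79889174e+02]
[[-0.001, -0.963, -0.27, 0.074], [1.0, -0.001, -0.001, -0.001], [0.0, -0.27, 0.963, -0.162], [0.0, 0.0, 0.0, 1.0]] [320.10291965   0.         255.55542088]
0.84 [202.5, 45.3, 237.2, 106.0] (array([0.36  , 0.2691]), array([0.035 , 0.0716]), np.float64(10.11)) (array([0.3578, 0.266 ]), array([0.0375, 0.0767]), np.float64(10.11))
0.82 [209.9, 140.3, 254.7, 225.3] (array([0.5019, 0.2789]), array([0.1161, 0.0541]), np.float64(175.92)) (array([0.5098, 0.2765]), array([0.1243, 0.058 ]), np.float64(175.92))
0.82 [178.7, 238.5, 202.5, 254.3] (array([0.5948, 0.217 ]), array([0.0344, 0.0253]), np.float64(89.85)) (array([0.6093, 0.2101]), array([0.0368, 0.0271]), np.float64(89.85))
```

View pics/w1.png

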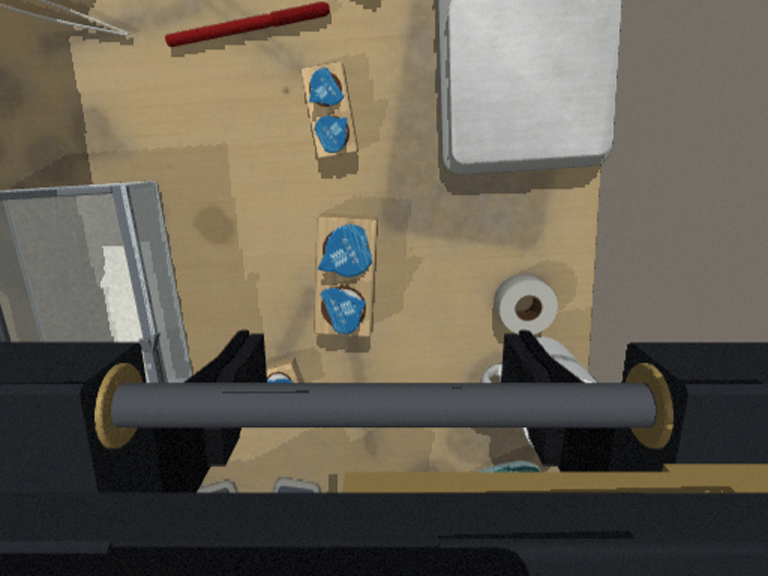

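The wrist view shows the big feeder at (346,277) in the 1.5x picture, about (0.504, 0.2785), with its long axis at -4°. Going down to grip it.

Request:
apply_moves(targets=[[[20, -18, -45], [0, 0, -0.04]], [[39, -36, -85], [0, 0, -0.07]], [[39, -36, -130], [0, 0, -0.07]], [[39, -36, -180], [0, 0, -0.07]], [[39, -36, -220], [0, 0, -0.07]], [[39, -36, -255], [0, 0, -0.07]], [[39, -36, -277], [0, 0, -0.07]], [[39, -36, -277], [0, 0, -0.07]]])

```text
time_s: 3.1
tool_pos: [0.5009, 0.2765, 0.0097]
tool_rot: [-179.7, -0.4, 175.9]
force: [-0.7, -0.9, 0.6]
grip_width: 0.0871
```

Request:
apply_moves(targets=[[[0, 0, 0], [0, 0, 0]], [[0, 0, 0], [0, 0, 0]], [[0, 0, 0], [0, 0, 0]], [[0, 0, 0], [0, 0, 0]], [[0, 0, 0], [0, 0, 0]], [[0, 0, 0], [0, 0, 0]], [[0, 0, 0], [0, 0, 0]]], hand=30, squeeze=20)

```text
time_s: 3.8
tool_pos: [0.5052, 0.2774, 0.0145]
tool_rot: [179.9, 0.1, 175.8]
force: [-0.5, 0.8, 6.0]
grip_width: 0.0538
```

Request:
apply_moves(targets=[[[0, 0, 25], [0, 0, 0]], [[0, 0, 70], [0, 0, 0]], [[0, 0, 115], [0, 0, 0]], [[0, 0, 150], [0, 0, 0]], [[0, 0, 150], [0, 0, 0]], [[0, 0, 150], [0, 0, 0]]])

```text
time_s: 4.4
tool_pos: [0.5044, 0.2766, 0.1634]
tool_rot: [-180.0, -0.0, 175.8]
force: [0.1, -1.1, -3.1]
grip_width: 0.054
```

```bash
cat >> h.py <<'E'
from scipy.optimize import minimize
def prism(x0,x1,y,z0,z1): return [[a,b,c] for a in(x0,x1) for b in(-y,y) for c in(z0,z1)]
BOX=np.array(prism(-.101,.101,.072,0,.06)+prism(.03,.097,.072,.06,.07)+prism(.079,.101,.026,.067,.092))
KNOB=np.array(prism(.0822,.0918,.005,.092,.111))
LID=[np.array(prism(-.096,.096,.067,0,.004)),np.array(prism(.053,.061,.03,.004,.03))]
BLOCK=[np.array(prism(-.056,.056,.027,0,.03))]
def place(P,s,z=0): 
    c,n=np.cos(s[2]),np.sin(s[2]);return np.c_[c*P[:,0]-n*P[:,1]+s[0],n*P[:,0]+c*P[:,1]+s[1],P[:,2]+z]
def mask(p,parts,s,z=0,k=4):
    m=np.zeros((384*k,512*k),np.uint8)
    for P in parts:cv2.fillConvexPoly(m,cv2.convexHull(((proj(p,place(P,s,z))+.5)*k).astype(np.int32)),1)
    return m
def fit(views,parts,s0,z=0,k=4):
    T=[(p,cv2.resize(r.astype(np.float32),None,fx=k,fy=k)>.5) for p,r in views]
    def f(v):
        s=np.array([v[0],v[1],v[2]]);c=0
        for p,t in T:
            m=mask(p,parts,s,z,k)>0;c+=1-(m&t).sum()/(m|t).sum()
        return c/len(T)
    d=np.diag([.01,.01,.1]);s0=np.array(s0)
    r=minimize(f,s0,method="Nelder-Mead",options=dict(initial_simplex=np.vstack([s0,s0+d]),xatol=1e-4,fatol=1e-5,maxiter=150))
    return np.round([r.x[0],r.x[1],np.degrees(r.x[2])],4),round(r.fun,3)
E
python3 - <<'E'
from h import *
o=env.get_obs();print(o["time_s"],o["tool_pos"],o["grip_width"],o["force"])
V={};
for c in("top","scene"):
    p=env.read_camera(c)
    for n,parts,s0 in(("box",[BOX,KNOB],[.526,.04,0]),("lid",LID,[.5,-.255,-.2])):
        R=[r for r in env.regions_of(p,n) if np.hypot(*(ray(p,np.argwhere(r["region"])[:,::-1].mean(0),.03)[:2]-s0[:2]))<.05]
        if not R: print(c,n,"none");continue
        V.setdefault(n,[]).append((p,R[0]["region"]));print(c,n,R[0]["conf"],fit(V[n][-1:],parts,s0))
    if c=="top":save(p,"top1.png",(230,150,420,270),4)
for n,parts,s0 in(("box",[BOX,KNOB],[.526,.04,0]),("lid",LID,[.5,-.255,-.2])): print(n,fit(V[n],parts,s0))
E
```

```text
4.4 [0.50443852 0.27661313 0.16335846] 0.05395868298533574 [ 0.0678554  -1.09603583 -3.06317706]
top box 0.67 (array([0.5235, 0.0431, 3.5404]), np.float64(0.041))
top lid none
scene box 0.76 (array([0.5237, 0.041 , 3.8743]), np.float64(0.044))
scene lid 0.64 (array([ 0.5038, -0.2639, 17.1744]), np.float64(0.032))
box (array([0.5237, 0.0424, 3.4231]), np.float64(0.043))
lid (array([ 0.5038, -0.2639, 17.1744]), np.float64(0.032))
```

View pics/top1.png

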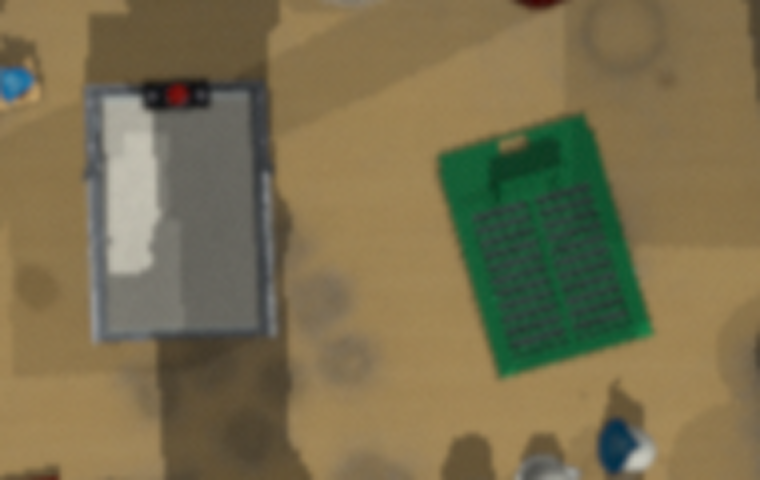

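Box fit: (0.5237, 0.0424), yaw 3.5°. Both cameras agree and the crop confirms it. Lid yaw is about 17°. Carrying the feeder over the box now.

Request:
apply_moves(targets=[[[4, -40, 0], [0, 0, 0.03]], [[8, -88, 0], [0, 0, 0.07]], [[12, -136, 0], [0, 0, 0.1]], [[16, -184, 0], [0, 0, 0.133]], [[19, -220, 0], [0, 0, 0.133]], [[19, -234, 0], [0, 0, 0.133]], [[19, -234, 0], [0, 0, 0.133]], [[19, -234, 0], [0, 0, 0.133]]])

```text
time_s: 5.5
tool_pos: [0.5234, 0.0446, 0.1632]
tool_rot: [179.9, -0.0, -176.5]
force: [-1.1, 0.3, -2.7]
grip_width: 0.0539
```

Request:
apply_moves(targets=[[[0, 0, -35], [0, 0, 0]], [[0, 0, -75], [0, 0, 0]], [[0, 0, -105], [0, 0, 0]], [[0, 0, -125], [0, 0, 0]], [[0, 0, -137], [0, 0, 0]], [[0, 0, -140], [0, 0, 0]], [[0, 0, -140], [0, 0, 0]], [[0, 0, -140], [0, 0, 0]]])

```text
time_s: 6.3
tool_pos: [0.5248, 0.0435, 0.0248]
tool_rot: [180.0, 0.1, -176.6]
force: [-0.1, 0.3, -1.7]
grip_width: 0.054
```

Request:
apply_moves(targets=[[[0, 0, -2], [0, 0, 0]], [[0, 0, -3], [0, 0, 0]], [[0, 0, -4], [0, 0, 0]], [[0, 0, -4], [0, 0, 0]], [[0, 0, -4], [0, 0, 0]]])

```text
time_s: 6.8
tool_pos: [0.5244, 0.043, 0.0214]
tool_rot: [179.9, 0.1, -176.6]
force: [-3.7, 0.7, 8.8]
grip_width: 0.0538
```

Contact with the floor is felt (8.8 N). Releasing with a small opening, then going up.

Request:
apply_moves(targets=[[[0, 0, 1], [0, 0, 0]], [[0, 0, 1], [0, 0, 0]], [[0, 0, 1], [0, 0, 0]], [[0, 0, 1], [0, 0, 0]]], hand=68)

```text
time_s: 7.2
tool_pos: [0.5237, 0.0429, 0.0206]
tool_rot: [180.0, 0.0, -176.6]
force: [-0.4, 0.5, 0.6]
grip_width: 0.0676
```

Request:
apply_moves(targets=[[[0, 0, 20], [0, 0, 0]], [[0, 0, 60], [0, 0, 0]], [[0, 0, 110], [0, 0, 0]], [[0, 0, 160], [0, 0, 0]], [[25, 0, 210], [0, 0, 0]], [[65, 0, 240], [0, 0, 0]], [[80, 0, 255], [0, 0, 0]], [[80, 0, 255], [0, 0, 0]]])

```text
time_s: 8.0
tool_pos: [0.6068, 0.0429, 0.2781]
tool_rot: [-180.0, 0.3, -176.6]
force: [0.2, -1.0, -0.2]
grip_width: 0.0679
```

Request:
apply_moves(targets=[[[0, 0, 0], [0, 0, 0]], [[0, 0, 0], [0, 0, 0]]])

```text
time_s: 8.2
tool_pos: [0.602, 0.0428, 0.2738]
tool_rot: [180.0, -0.2, -176.6]
force: [-0.5, -0.3, 0.7]
grip_width: 0.068
```

```bash
python3 - <<'E'
from h import *
o,p=wrist();print(o["time_s"],o["tool_pos"]);save(p,"w2.png",s=1.5);np.save("w2c.npy",p["camera_from_world"])
for r in env.regions_of(p,"feeder")[:3]:print(r["conf"],r["rect"],fit([(p,r["region"])],BLOCK,[.524,.043,.06],.007))
for r in env.regions_of(p,"box")[:2]:print("box",r["conf"],r["rect"],fit([(p,r["region"])],[BOX,KNOB],[.524,.043,.06]))
E
```

```text
8.2 [0.60204629 0.04280449 0.27384673]
0.97 [232.9, 44.9, 284.7, 145.3] (array([0.524 , 0.0422, 3.5656]), np.float64(0.023))
0.77 [334.9, 160.8, 394.5, 196.7] (array([0.524 , 0.043 , 3.4377]), np.float64(1.0))
box 0.55 [191.2, 0.0, 327.1, 190.8] (array([0.5225, 0.0397, 3.36  ]), np.float64(0.194))
```

View pics/w2.png

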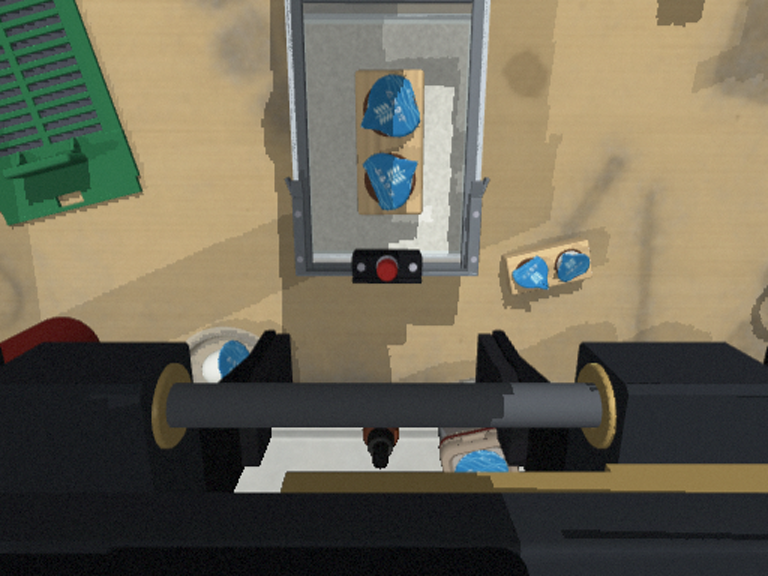

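The feeder stands in the box. In the 1.5x picture it spans (356,70)-(423,214), the red knob is at (388,268) and the rail mouths are at (290,180) and (487,180). Next: refine the box pose from these features and start towards the lid.

```bash
python3 - <<'E'
from h import *
o,p=wrist();im=p["image"].astype(int)
hsv=cv2.cvtColor(p["image"],cv2.COLOR_RGB2HSV)
red=((im[:,:,0]>110)&(im[:,:,1]<70)&(im[:,:,2]<80));red[:165]=0;red[195:]=0;red[:,:240]=0;red[:,280:]=0
c=np.argwhere(red)[:,::-1].mean(0);k=ray(p,c,.11);print("knob",c,red.sum(),k)
a=np.radians(3.5);print("origin from knob",k[:2]-.087*np.array([np.cos(a),np.sin(a)]))
for s in ([.524,.0422,a],[.524,.043,np.radians(3)]):
    q=lambda *P:np.round(proj(p,place(np.array(P),s))*1.5,1).tolist()
    print(q([.087,0,.111],[.079,.026,.092],[.079,-.026,.092],[.101,.026,.092],[.101,-.026,.092]),q([.101,.072,.06],[.101,-.072,.06],[-.03,.072,.06],[-.03,-.072,.06]))
dk=(im.sum(2)<110);dk[:160]=0;dk[192:]=0;dk[:,:228]=0;dk[:,290:]=0
print("bridge cols",[ (r,np.flatnonzero(dk[r]).min()*1.5,np.flatnonzero(dk[r]).max()*1.5) for r in range(164,192,3) if dk[r].any()])
for r in (20,60,100,170):print(r,[ (x,tuple(im[r,x])) for x in list(range(190,206,2))+list(range(312,330,2))])
E
```

```text
knob [257.07964602 179.80530973] 113 [0.60996702 0.04424146 0.11      ]
origin from knob [0.52312929 0.03893024]
[[390.2, 271.5], [425.3, 254.5], [354.4, 254.7], [424.7, 283.4], [355.0, 283.5]] [[478.2, 272.6], [300.5, 273.0], [487.2, 100.4], [291.8, 100.9]]
[[390.3, 271.6], [425.4, 254.9], [354.6, 254.4], [424.6, 283.7], [354.9, 283.3]] [[478.0, 273.4], [300.4, 272.3], [488.6, 101.4], [293.2, 100.0]]
bridge cols [(167, np.float64(354.0), np.float64(418.5)), (170, np.float64(352.5), np.float64(420.0)), (173, np.float64(352.5), np.float64(420.0)), (176, np.float64(352.5), np.float64(420.0)), (179, np.float64(351.0), np.float64(420.0)), (182, np.float64(352.5), np.float64(420.0)), (185, np.float64(352.5), np.float64(420.0))]
20 [(190, (np.int64(146), np.int64(142), np.int64(133))), (192, (np.int64(164), np.int64(170), np.int64(175))), (194, (np.int64(127), np.int64(131), np.int64(136))), (196, (np.int64(79), np.int64(82), np.int64(86))), (198, (np.int64(79), np.int64(83), np.int64(87))), (200, (np.int64(77), np.int64(82), np.int64(86))), (202, (np.int64(93), np.int64(97), np.int64(97))
[... 2561 characters left out ...]
(74))), (198, (np.int64(88), np.int64(91), np.int64(96))), (200, (np.int64(106), np.int64(107), np.int64(114))), (202, (np.int64(76), np.int64(80), np.int64(83))), (204, (np.int64(57), np.int64(59), np.int64(62))), (312, (np.int64(111), np.int64(118), np.int64(124))), (314, (np.int64(135), np.int64(136), np.int64(144))), (316, (np.int64(150), np.int64(152), np.int64(161))), (318, (np.int64(107), np.int64(112), np.int64(118))), (320, (np.int64(190), np.int64(166), np.int64(122))), (322, (np.int64(192), np.int64(168), np.int64(125))), (324, (np.int64(192), np.int64(166), np.int64(123))), (326, (np.int64(189), np.int64(165), np.int64(123))), (328, (np.int64(189), np.int64(165), np.int64(123)))]
```

Request:
apply_moves(targets=[[[0, -49, 0], [0, 0, 0.13]], [[10, -98, 0], [0, 0, 0.25]], [[20, -146, 0], [0, 0, 0.25]], [[30, -194, 0], [0, 0, 0.25]], [[40, -235, 0], [0, 0, 0.25]], [[40, -260, 0], [0, 0, 0.25]], [[40, -260, 0], [0, 0, 0.25]], [[40, -260, 0], [0, 0, 0.25]]])

```text
time_s: 9.2
tool_pos: [0.6432, -0.2172, 0.2752]
tool_rot: [179.9, -0.0, -162.4]
force: [-0.1, 1.1, -0.1]
grip_width: 0.068
```

Request:
apply_moves(targets=[[[0, 0, 0], [0, 0, 0]], [[0, 0, 0], [0, 0, 0]]])

```text
time_s: 9.4
tool_pos: [0.6441, -0.2148, 0.2757]
tool_rot: [179.9, 0.0, -162.1]
force: [0.7, -0.1, -0.3]
grip_width: 0.0674
```

```bash
python3 - <<'E'
from h import *
o,p=wrist();print(o["time_s"],o["tool_pos"],o["tool_rot"]);save(p,"w3.png",s=1.5)
for n in("lid","lid_grip"):
    for r in env.regions_of(p,n)[:2]:print(n,r["conf"],r["rect"],fit([(p,r["region"])],LID,[.504,-.26,.3]))
E
```

```text
9.4 [ 0.64410995 -0.21481315  0.27567567] [ 1.79936287e+02  3.89020886e-02 -1.62108100e+02]
lid 0.75 [195.7, 1.3, 308.9, 114.2] (array([ 0.5029, -0.2652, 17.2647]), np.float64(0.022))
lid_grip 0.96 [197.8, 0.0, 307.3, 117.3] (array([ 0.503 , -0.265 , 16.9308]), np.float64(0.023))
```

View pics/w3.png

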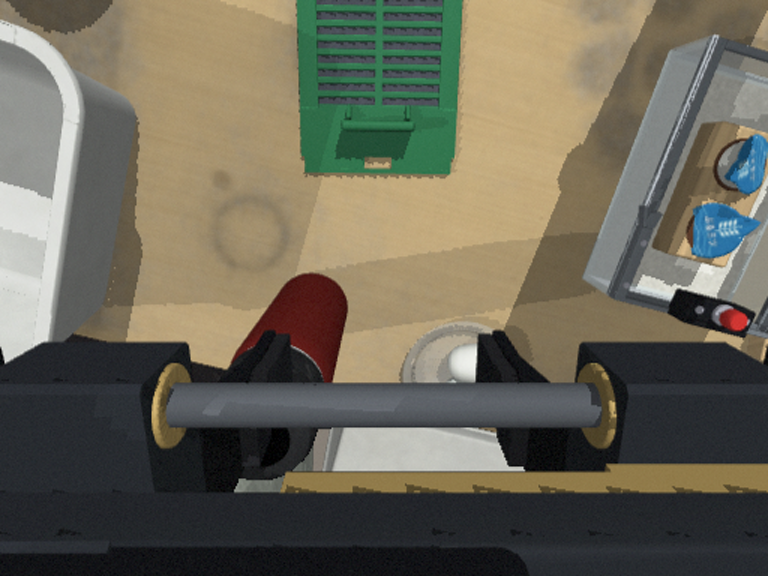

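```bash
python3 - <<'E'
from h import *
o=env.get_obs();print(o["qpos"])
p=env.read_camera("top");print(ray(p,(382,129),.221))
for r in env.regions_of(p,"thermos")[:1]:
    th=[np.array([[.038*np.cos(a),.038*np.sin(a),z] for a in np.linspace(0,6.28,24) for z in(0,.221)])]
    print(r["conf"],fit([(p,r["region"])],th,[.75,-.27,0]))
E
```

```text
[ -3.80500842  22.29056912  28.09556431  74.63417442 -10.35711291
  85.54976414 131.11410858]
[ 0.72924213 -0.24917451  0.221     ]
0.85 (array([  0.7346,  -0.2444, -10.399 ]), np.float64(0.534))
```

Request:
apply_moves(targets=[[[-20, -8, 0], [0, 0, -0.14]], [[-50, -18, 0], [0, 0, -0.28]], [[-87, -33, 0], [0, 0, -0.42]], [[-87, -33, -10], [0, 0, -0.56]], [[-87, -33, -30], [0, 0, -0.7]], [[-87, -33, -50], [0, 0, -0.84]], [[-87, -33, -70], [0, 0, -0.98]], [[-87, -33, -90], [0, 0, -1.12]]], hand=40)

```text
time_s: 10.45
tool_pos: [0.5567, -0.2499, 0.1851]
tool_rot: [180.0, 0.0, 133.2]
force: [0.6, 0.4, -0.3]
grip_width: 0.0401
```

Request:
apply_moves(targets=[[[0, 0, -20], [0, 0, -0.14]], [[0, 0, -40], [0, 0, -0.28]], [[0, 0, -60], [0, 0, -0.42]], [[0, 0, -80], [0, 0, -0.465]], [[0, 0, -100], [0, 0, -0.465]], [[0, 0, -110], [0, 0, -0.465]], [[0, 0, -110], [0, 0, -0.465]], [[0, 0, -110], [0, 0, -0.465]]])

```text
time_s: 11.25
tool_pos: [0.5571, -0.2504, 0.0763]
tool_rot: [180.0, 0.0, 106.9]
force: [-0.5, -0.5, 0.3]
grip_width: 0.0405
```

```bash
python3 - <<'E'
from h import *
o,p=wrist();print(o["time_s"],o["tool_pos"],o["tool_rot"],o["qpos"]);save(p,"w4.png",s=1.2)
q=proj(p,place(np.vstack(LID),[.503,-.265,np.radians(17.1)]))*1.2;print(np.round(q).astype(int).tolist())
E
```

```text
11.25 [ 0.55710181 -0.25035794  0.07633462] [1.79955435e+02 3.49631372e-02 1.06910264e+02] [-10.69570507  23.67658773  40.04106466  99.82811611 -16.92273965
  62.60613356  51.75003298]
[[89, 326], [86, 329], [54, 127], [50, 127], [365, 325], [366, 328], [373, 126], [374, 126], [303, 278], [302, 296], [302, 188], [302, 197], [315, 278], [316, 296], [315, 188], [316, 196]]
```

View pics/w4.png

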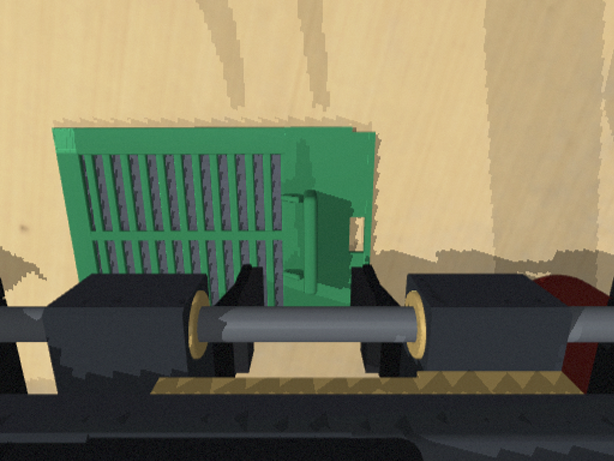

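The bar is at (311,242) in the 1.2x picture and matches the projected lid model within 1-2 px. Going down onto the bar.

Request:
apply_moves(targets=[[[0, 2, -20], [0, 0, 0.003]], [[0, 2, -40], [0, 0, 0.003]], [[0, 2, -56], [0, 0, 0.003]], [[0, 2, -64], [0, 0, 0.003]], [[0, 2, -69], [0, 0, 0.003]], [[0, 2, -69], [0, 0, 0.003]], [[0, 2, -69], [0, 0, 0.003]]])

```text
time_s: 12.0
tool_pos: [0.5572, -0.2485, 0.0073]
tool_rot: [179.9, 0.0, 107.1]
force: [0.3, -0.2, -0.1]
grip_width: 0.0403
```

Request:
apply_moves(targets=[[[0, 0, 0], [0, 0, 0]], [[0, 0, 0], [0, 0, 0]], [[0, 0, 0], [0, 0, 0]], [[0, 0, 0], [0, 0, 0]], [[0, 0, 0], [0, 0, 0]], [[0, 0, 0], [0, 0, 0]], [[0, 0, 0], [0, 0, 0]]], hand=0, squeeze=35)

```text
time_s: 12.7
tool_pos: [0.5569, -0.2481, 0.0067]
tool_rot: [180.0, 0.0, 107.1]
force: [-0.7, 1.1, 0.6]
grip_width: 0.0077
```

Request:
apply_moves(targets=[[[0, 0, 20], [0, 0, 0]], [[0, 0, 60], [0, 0, 0]], [[0, 0, 100], [0, 0, 0]], [[0, 10, 130], [0, 0, 0]], [[-10, 50, 130], [0, 0, -0.06]], [[-25, 95, 130], [0, 0, -0.12]], [[-40, 140, 130], [0, 0, -0.18]], [[-62, 180, 130], [0, 0, -0.237]]])

```text
time_s: 13.5
tool_pos: [0.4942, -0.0658, 0.1363]
tool_rot: [180.0, 0.0, 93.4]
force: [0.1, 0.9, -1.3]
grip_width: 0.0076
```

Request:
apply_moves(targets=[[[0, 40, 0], [0, 0, 0]], [[0, 80, 0], [0, 0, 0]], [[0, 100, 0], [0, 0, 0]], [[0, 107, -20], [0, 0, 0]], [[0, 107, -40], [0, 0, 0]], [[0, 107, -55], [0, 0, 0]], [[0, 107, -60], [0, 0, 0]], [[0, 107, -60], [0, 0, 0]]])

```text
time_s: 14.3
tool_pos: [0.494, 0.0385, 0.076]
tool_rot: [-179.9, 0.0, 93.5]
force: [-0.4, -0.7, -0.5]
grip_width: 0.0078
```

```bash
python3 - <<'E'
from h import *
o,p=wrist();print(o["time_s"],o["tool_pos"],o["tool_rot"],o["grip_width"],o["force"]);save(p,"w5.png",s=1.5)
t=o["tool_pos"];a=np.radians(o["tool_rot"][2]-90);z=t[2]-.007
print("lid model",np.round(proj(p,place(np.vstack(LID),[t[0]-.057*np.cos(a),t[1]-.057*np.sin(a),a],z))*1.5).astype(int).tolist())
print("box",np.round(proj(p,place(np.array([[.04,.0685,.07],[.04,.0595,.07],[.04,.072,.07],[.101,.072,.07],[-.101,.072,.06],[0,.072,.06]]),[.5232,.0403,np.radians(3.5)]))*1.5).astype(int).tolist())
for c in("top","scene"):
    q=env.read_camera(c)
    for r in env.regions_of(q,"lid")[:1]:print(c,r["conf"],fit([(q,r["region"])],LID,[t[0]-.057,t[1],a],z), "expected",t[0]-.057*np.cos(a),t[1]-.057*np.sin(a),np.degrees(a))
    for r in env.regions_of(q,"box")[:1]:print(c,r["conf"],r["rect"])
E
```

```text
14.3 [0.49399552 0.03849653 0.07597123] [-1.79909420e+02  4.03111615e-02  9.34738202e+01] 0.007828406656709789 [-0.42610474 -0.68980324 -0.47304986]
lid model [[19, 496], [12, 503], [-61, 168], [-72, 168], [477, 496], [479, 503], [498, 167], [500, 168], [374, 424], [372, 466], [373, 275], [371, 297], [394, 424], [396, 466], [395, 275], [397, 297]]
box [[587, 163], [585, 190], [589, 152], [770, 152], [184, 152], [465, 152]]
top 0.7 [250.1, 170.5, 299.4, 213.4]
scene 0.68 (array([0.4378, 0.0346, 2.7067]), np.float64(0.188)) expected 0.4371002497700329 0.03504275615803039 3.4738201505156354
scene 0.56 [239.1, 181.5, 294.6, 249.7]
```

View pics/w5.png

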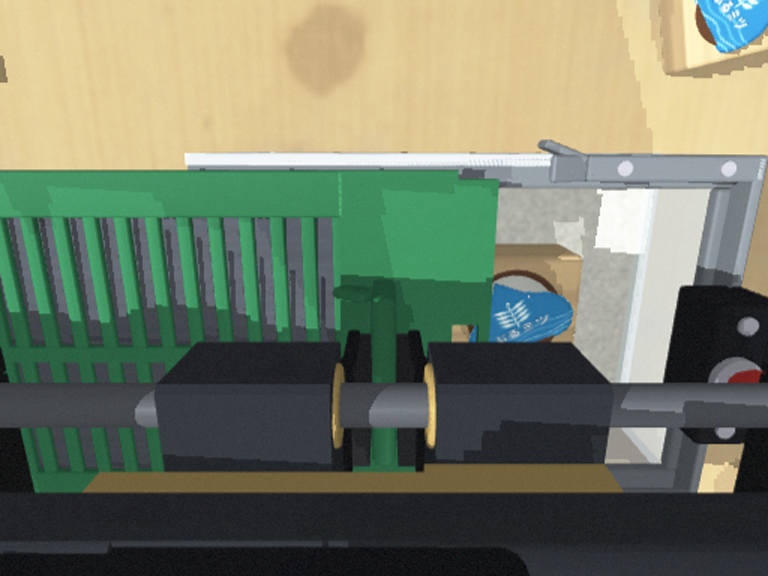

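The held lid lies level over the ledges. Its upper edge is at row 171 and the box wall at row 154, both 2 px off the model in the same direction, so they agree. The box yaw is about 0.3° less. Lowering with a tiny correction.

Request:
apply_moves(targets=[[[0, -0.5, -3], [0, 0, -0.004]], [[0, -0.5, -6], [0, 0, -0.004]], [[0, -0.5, -8], [0, 0, -0.004]], [[0, -0.5, -9], [0, 0, -0.004]], [[0, -0.5, -9], [0, 0, -0.004]], [[0, -0.5, -9], [0, 0, -0.004]]])

```text
time_s: 15.25
tool_pos: [0.4947, 0.0384, 0.0676]
tool_rot: [180.0, 0.0, 93.3]
force: [0.0, 0.3, -2.2]
grip_width: 0.0084
```

Request:
apply_moves(targets=[[[0, 0, -0.5], [0, 0, 0]], [[0, 0, -1], [0, 0, 0]], [[0, 0, -1], [0, 0, 0]], [[0, 0, -1], [0, 0, 0]]])

```text
time_s: 15.65
tool_pos: [0.4948, 0.0384, 0.0667]
tool_rot: [180.0, -0.0, 93.3]
force: [0.2, -0.3, -0.6]
grip_width: 0.0075
```

Request:
apply_moves(targets=[[[0, 0, -0.5], [0, 0, 0]], [[0, 0, -0.5], [0, 0, 0]], [[0, 0, 0.5], [0, 0, 0]], [[0, 0, 1], [0, 0, 0]]], hand=24)

```text
time_s: 16.05
tool_pos: [0.4948, 0.0384, 0.0678]
tool_rot: [180.0, -0.0, 93.3]
force: [0.6, -0.4, -0.6]
grip_width: 0.0231
```

```bash
python3 - <<'E'
from h import *
o,p=wrist();print(o["time_s"],o["tool_pos"],o["tool_rot"],o["grip_width"],o["force"]);save(p,"w6.png",(0,80,512,280),1.5)
E
```

```text
16.05 [0.49478363 0.03837012 0.06776495] [ 1.79982937e+02 -4.60977601e-04  9.32637822e+01] 0.02313514703688962 [ 0.64132025 -0.42369912 -0.62382998]
```

View pics/w6.png

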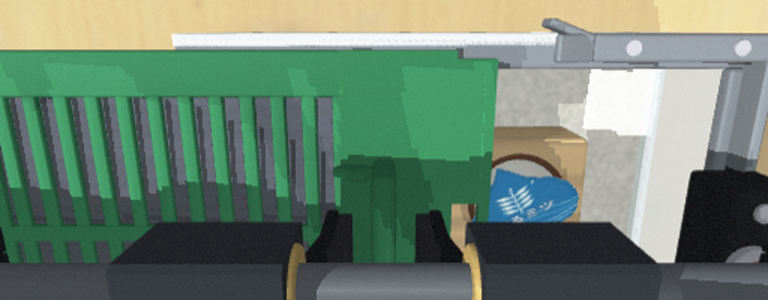

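The lid lies flat on the ledges: its edge stays at row 50 and the wall at row 34. Re-gripping and sliding in, watching the force.

Request:
apply_moves(targets=[[[0, 0, 0], [0, 0, 0]], [[0, 0, 0], [0, 0, 0]], [[0, 0, 0], [0, 0, 0]], [[0, 0, 0.3], [0, 0, 0]]], hand=0, squeeze=25)

```text
time_s: 16.5
tool_pos: [0.4946, 0.0383, 0.0678]
tool_rot: [-180.0, 0.0, 93.3]
force: [0.1, 0.2, -1.2]
grip_width: 0.0078
```

Request:
apply_moves(targets=[[[4, 0.5, 0], [0, 0, 0]], [[9, 0.8, 0], [0, 0, 0]], [[14, 1, 0], [0, 0, 0]], [[19, 1.3, 0], [0, 0, 0]], [[24, 1.6, 0], [0, 0, 0]], [[29, 1.9, 0], [0, 0, 0]], [[33, 2.1, 0], [0, 0, 0]], [[33, 2.1, 0], [0, 0, 0]]])

```text
time_s: 17.3
tool_pos: [0.5283, 0.0404, 0.0679]
tool_rot: [180.0, 0.0, 93.3]
force: [-0.5, -0.1, -1.0]
grip_width: 0.0083
```

Request:
apply_moves(targets=[[[5, 0.3, 0], [0, 0, 0]], [[10, 0.6, 0], [0, 0, 0]], [[15, 0.9, 0], [0, 0, 0]], [[20, 1.2, 0], [0, 0, 0]], [[25, 1.4, 0], [0, 0, 0]], [[30, 1.7, 0], [0, 0, 0]], [[30, 1.7, 0], [0, 0, 0]], [[30, 1.7, 0], [0, 0, 0]]])

```text
time_s: 18.1
tool_pos: [0.5576, 0.0421, 0.0678]
tool_rot: [-180.0, 0.0, 93.3]
force: [0.6, -0.3, -1.1]
grip_width: 0.0081
```

```bash
python3 - <<'E'
from h import *
o,p=wrist();print(o["time_s"],o["tool_pos"],o["tool_rot"],o["grip_width"],o["force"]);save(p,"w7.png",(0,80,512,330),1.5)
s=[.5232,.040,np.radians(3.2)]
print(np.round((proj(p,place(np.array([[.101,.072,.07],[.04,.0685,.07],[-.101,.072,.06],[.079,.026,.092],[.101,.026,.092],[.083,0,.064]]),s))-[0,80])*1.5).astype(int).tolist())
q=env.read_camera("scene")
for r in env.regions_of(q,"box")[:1]:print(r["conf"],r["rect"],fit([(q,r["region"])],[BOX,KNOB]+LID[1:],s))
save(q,"s7.png",(195,160,315,260),5)
E
```

```text
18.1 [0.55761503 0.04207709 0.06779169] [-1.79982082e+02  1.42931261e-02  9.32636952e+01] 0.008097962104871287 [ 0.57232158 -0.32211184 -1.07822239]
[[591, 33], [401, 44], [-12, 33], [530, 191], [603, 191], [513, 232]]
```

View pics/w7.png

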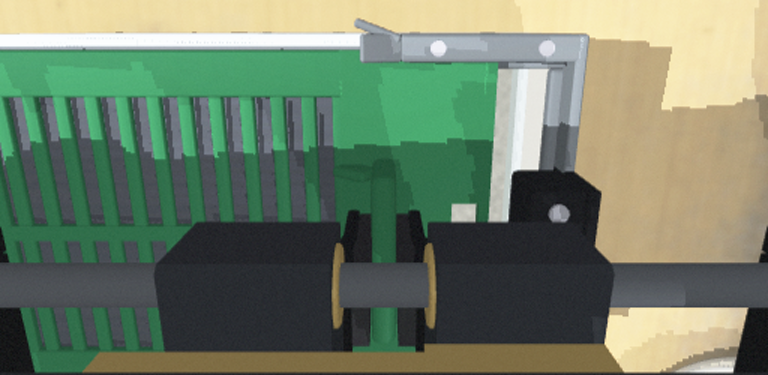

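The box has not moved and the lid's leading edge (col 497) is under the rails (rail from 361 to 588). The lid is about 22 mm from home. Pushing 6 mm more, then letting go and rising.

Request:
apply_moves(targets=[[[3, 0.2, 0], [0, 0, 0]], [[5, 0.3, 0], [0, 0, 0]], [[6, 0.3, 0], [0, 0, 0]], [[6, 0.3, 0], [0, 0, 0]]])

```text
time_s: 18.65
tool_pos: [0.5639, 0.0424, 0.0679]
tool_rot: [180.0, 0.0, 93.3]
force: [-0.5, -0.3, -1.2]
grip_width: 0.0079
```

Request:
apply_moves(targets=[[[0, 0, 0], [0, 0, 0]], [[0, 0, 0], [0, 0, 0]], [[0, 0, 0], [0, 0, 0]], [[0, 0, 20], [0, 0, 0]], [[0, 0, 45], [0, 0, 0]], [[0, 0, 68], [0, 0, 0]], [[0, 0, 70], [0, 0, 0]], [[0, 0, 70], [0, 0, 0]]], hand=24)

```text
time_s: 19.45
tool_pos: [0.564, 0.0426, 0.1383]
tool_rot: [179.9, -0.0, 93.3]
force: [0.6, -0.4, -0.6]
grip_width: 0.0239
```

Request:
apply_moves(targets=[[[10, 0.5, 0], [0, 0, 0]], [[22, 1, 0], [0, 0, 0]], [[28, 1.4, 0], [0, 0, 0]], [[28, 1.4, 0], [0, 0, 0]], [[28, 1.4, 0], [0, 0, 0]], [[28, 1.4, 0], [0, 0, 0]]], hand=87)

```text
time_s: 20.05
tool_pos: [0.5914, 0.0437, 0.1376]
tool_rot: [-180.0, 0.0, 93.3]
force: [0.3, -0.0, -0.8]
grip_width: 0.0643
```

```bash
python3 - <<'E'
from h import *
o,p=wrist();print(o["time_s"],o["tool_pos"],o["tool_rot"],o["grip_width"],o["force"]);save(p,"w8.png",s=1.5)
for x in(.5225,.5232):
    s=[x,.040,np.radians(3.2)]
    print(np.round(proj(p,place(np.array([[.101,.072,.07],[.101,-.072,.07],[.04,.0685,.07],[.079,.026,.092],[.101,.026,.092],[.087,0,.111],[.053-.016,.03,.09],[.061-.016,.03,.09],[.08,.03,.064]]),s))*1.5).astype(int).tolist())
E
```

```text
20.05 [0.59136354 0.04365539 0.13763307] [-1.79962586e+02  1.23310379e-02  9.32503996e+01] 0.06433651330526143 [ 3.11714164e-01 -2.79910032e-04 -8.11681944e-01]
[[453, 151], [443, 426], [321, 159], [406, 259], [456, 259], [427, 329], [312, 249], [330, 249], [406, 238]]
[[455, 151], [444, 426], [323, 159], [408, 259], [458, 259], [428, 329], [314, 249], [332, 249], [407, 238]]
```

View pics/w8.png

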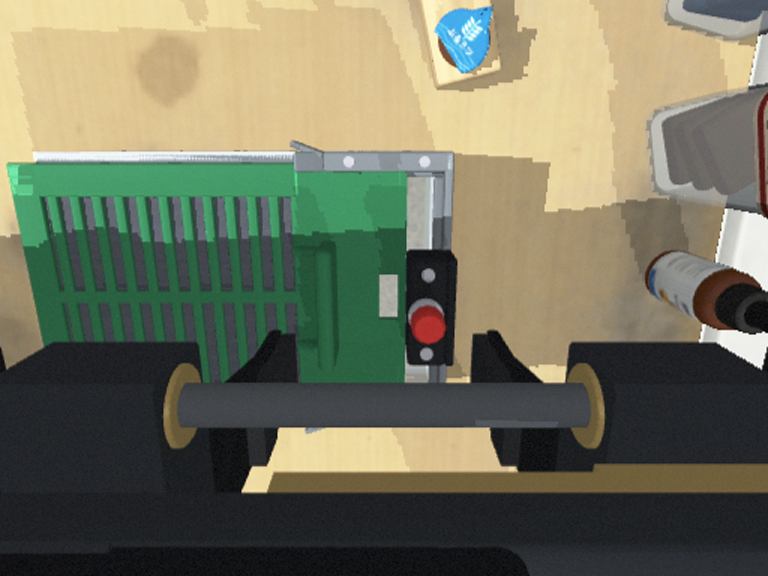

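The bridge spans cols 406-456, the bar cols 317-337, and the lid's leading edge is at col 407, just in front of the bridge. The fingers straddle bar and bridge. Descending.

Request:
apply_moves(targets=[[[0, 0, 0], [0, 0, 0]], [[0, 0, 0], [0, 0, 0]], [[0, 0, -10], [0, 0, 0]], [[0, 0, -28], [0, 0, 0]], [[0, 0, -46], [0, 0, 0]], [[0, 0, -62], [0, 0, 0]], [[0, 0, -69], [0, 0, 0]], [[0, 0, -69], [0, 0, 0]]])

```text
time_s: 20.9
tool_pos: [0.5907, 0.0437, 0.0675]
tool_rot: [-179.9, 0.0, 93.3]
force: [-0.7, -0.3, 0.6]
grip_width: 0.0871
```

Request:
apply_moves(targets=[[[0, 0, 0], [0, 0, 0]], [[0, 0, 0], [0, 0, 0]], [[0, 0, 0], [0, 0, 0]], [[0, 0, 0], [0, 0, 0]]], hand=66, squeeze=30)

```text
time_s: 21.3
tool_pos: [0.5921, 0.044, 0.0695]
tool_rot: [179.9, -0.0, 93.3]
force: [0.1, -0.7, 1.2]
grip_width: 0.0679
```

```bash
python3 - <<'E'
from h import *
o,p=wrist();print(o["time_s"],o["tool_pos"],o["tool_rot"],o["grip_width"],o["force"]);save(p,"w9.png",s=1.5)
E
```

```text
21.3 [0.59205255 0.04395348 0.06950841] [ 1.79938068e+02 -1.56926200e-02  9.32690737e+01] 0.06792347210961316 [ 0.07205569 -0.70621736  1.20600941]
```

View pics/w9.png

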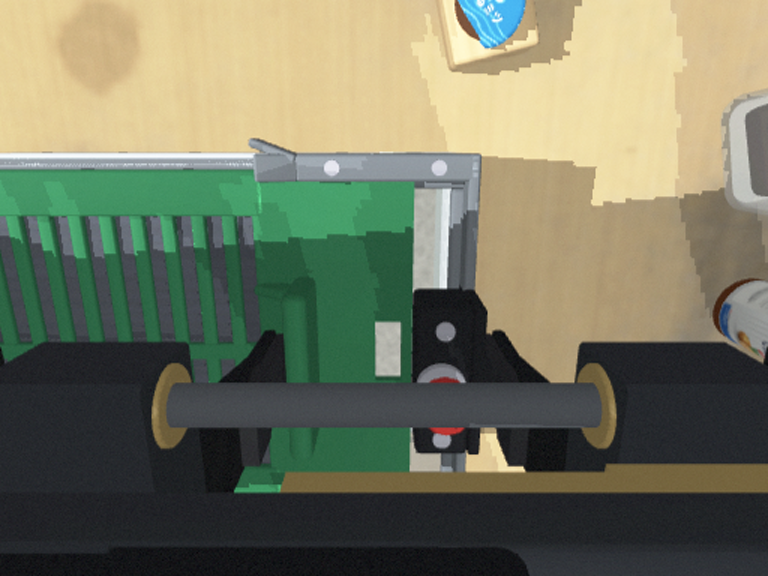

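Both fingers straddle with small gaps: the left finger tip at col ~280 is before the bar, the right one at ~490 is behind the bridge at 487. Closing in steps, moving the hand half of each step so that the box stays put.

Request:
apply_moves(targets=[[[0.5, 0, 0], [0, 0, 0]], [[1, 0.1, 0], [0, 0, 0]], [[1, 0.1, 0], [0, 0, 0]]], hand=62, squeeze=30)

```text
time_s: 21.65
tool_pos: [0.593, 0.0439, 0.0691]
tool_rot: [180.0, 0.0, 93.3]
force: [0.6, -0.1, 0.2]
grip_width: 0.0625
```

Request:
apply_moves(targets=[[[1, 0, 0], [0, 0, 0]], [[1.5, 0.1, 0], [0, 0, 0]], [[1.5, 0.1, 0], [0, 0, 0]]], hand=59)

```text
time_s: 21.95
tool_pos: [0.5945, 0.0441, 0.0691]
tool_rot: [180.0, 0.0, 93.3]
force: [0.2, 0.8, 0.7]
grip_width: 0.0591
```

Request:
apply_moves(targets=[[[1, 0, 0], [0, 0, 0]], [[1.5, 0.1, 0], [0, 0, 0]], [[1.5, 0.1, 0], [0, 0, 0]]], hand=56)

```text
time_s: 22.25
tool_pos: [0.5959, 0.0441, 0.0691]
tool_rot: [180.0, 0.0, 93.3]
force: [1.2, -1.1, 2.1]
grip_width: 0.0564
```

Request:
apply_moves(targets=[[[1, 0, 0], [0, 0, 0]], [[1.5, 0.1, 0], [0, 0, 0]], [[1.5, 0.1, 0], [0, 0, 0]]], hand=53)

```text
time_s: 22.55
tool_pos: [0.5975, 0.0442, 0.0691]
tool_rot: [180.0, 0.0, 93.3]
force: [0.7, 0.3, 1.8]
grip_width: 0.0538
```

Request:
apply_moves(targets=[[[0.8, 0, 0], [0, 0, 0]], [[1.5, 0.1, 0], [0, 0, 0]], [[1.5, 0.1, 0], [0, 0, 0]]], hand=50)

```text
time_s: 22.85
tool_pos: [0.5991, 0.0444, 0.0689]
tool_rot: [180.0, 0.0, 93.3]
force: [2.9, -0.6, 0.5]
grip_width: 0.0503
```

Request:
apply_moves(targets=[[[0.8, 0, 0], [0, 0, 0]], [[1.2, 0.1, 0], [0, 0, 0]], [[1.2, 0.1, 0], [0, 0, 0]], [[1.2, 0.1, 0], [0, 0, 0]]], hand=46)

```text
time_s: 23.25
tool_pos: [0.5999, 0.0445, 0.0689]
tool_rot: [180.0, 0.0, 93.3]
force: [3.7, -0.3, -0.6]
grip_width: 0.0464
```

Request:
apply_moves(targets=[[[0.3, 0, 0], [0, 0, 0]], [[0.5, 0, 0], [0, 0, 0]], [[0.5, 0, 0], [0, 0, 0]]], hand=42, squeeze=25)

```text
time_s: 23.55
tool_pos: [0.5999, 0.0445, 0.0689]
tool_rot: [-179.9, -0.0, 93.3]
force: [2.0, -0.2, 2.0]
grip_width: 0.0468
```

The closing stalls at 46.7 mm, so the lid is at the end stop and the box is in place. Opening and rising for checks.

Request:
apply_moves(targets=[[[0, 0, 0], [0, 0, 0]], [[0, 0, 0], [0, 0, 0]], [[0, 0, 0], [0, 0, 0]], [[0, 0, 0], [0, 0, 0]], [[0, 0, 0], [0, 0, 0]]], hand=66)

```text
time_s: 24.05
tool_pos: [0.6002, 0.0445, 0.0688]
tool_rot: [-180.0, 0.0, 93.3]
force: [0.6, -0.4, -0.9]
grip_width: 0.0652
```

Request:
apply_moves(targets=[[[0, 0, 10], [0, 0, 0]], [[0, 0, 30], [0, 0, 0]], [[0, 0, 55], [0, 0, 0]], [[-5, 0, 69], [0, 0, 0]], [[-8.5, -0.5, 69], [0, 0, 0]], [[-8.5, -0.5, 69], [0, 0, 0]], [[-8.5, -0.5, 69], [0, 0, 0]]])

```text
time_s: 24.75
tool_pos: [0.5909, 0.0441, 0.1368]
tool_rot: [-179.9, 0.0, 93.3]
force: [-0.3, 0.3, 0.2]
grip_width: 0.0661
```

```bash
python3 - <<'E'
from h import *
o,p=wrist();print(o["time_s"],o["tool_pos"],o["tool_rot"],o["grip_width"],o["force"]);save(p,"w10.png",s=1.5)
a=cv2.imread("pics/w8.png");a=cv2.resize(a,(512,384),interpolation=cv2.INTER_AREA)[:,:,::-1].astype(int);b=p["image"].astype(int)
for n,im in(("w8",a),("w10",b)):
    red=(im[:,:,0]>110)&(im[:,:,1]<70)&(im[:,:,2]<80);red[:190]=0;red[245:]=0;red[:,:260]=0;red[:,320:]=0
    print(n,"red",np.argwhere(red)[:,::-1].mean(0)*1.5,red.sum())
    g=(im[:,:,1]>im[:,:,0]+15)
    print("green last col by row",[(r,int(np.flatnonzero(g[r]).max()*1.5)) for r in (130,140,150,160)])
    for r in (120,180):print(r,[tuple(int(v) for v in im[r,x]) for x in range(200,310,4)])
np.set_printoptions(suppress=True)
s=[.5225,.040,np.radians(3.2)]
print(np.round(proj(p,place(np.array([[.101,.072,.07],[.053,.03,.09],[.061,.03,.09],[.096,.05,.064],[.087,0,.111],[.087,0,.114]]),s))*1.5).astype(int).tolist())
V=[]
for c in("top","scene"):
    q=env.read_camera(c)
    for r in env.regions_of(q,"box")[:2]+env.regions_of(q,"lid")[:1]:print(c,round(r["conf"],2),np.round(r["rect"]),fit([(q,r["region"])],[BOX,KNOB,place(LID[0],[0,0,0],.06)],s))
E
```

```text
24.75 [0.59088403 0.04407492 0.13680161] [-1.79900593e+02  1.21994365e-03  9.32778050e+01] 0.06610578297051577 [-0.34576868  0.254286    0.15976029]
w8 red [427.34539474 323.97039474] 456
green last col by row [(130, 406), (140, 406), (150, 405), (160, 405)]
120 [(66, 153, 103), (66, 153, 103), (70, 154, 106), (65, 152, 103), (68, 154, 105), (69, 155, 106), (68, 154, 104), (69, 155, 104), (69, 155, 104), (66, 152, 102), (68, 155, 102), (66, 153, 101), (68, 154, 103), (68, 154, 102), (65, 151, 101), (67, 153, 102), (65, 151, 100), (69, 155, 103), (159, 163, 154), (173, 175, 167), (168, 169, 161), (176, 184, 182), (207, 213, 215), (140, 149, 155), (120, 127, 131), (152, 160, 168), (169, 147, 109), (169, 148, 112)]
180 [(39, 86, 59), (35, 83, 56), (36, 81, 55), (42, 95, 64), (46, 102, 68), (36, 84, 57), (38, 86, 60), (42, 98, 67), (41, 97, 65), (42, 97, 66), (45, 100, 67), (43, 98, 67), (44, 99, 66), (43, 95, 65), (35, 83, 56), (38, 84, 57), (39, 84, 57), (38, 84, 58), (22, 20, 22), (21, 24, 26), (24, 27, 28), (141, 144, 151), (113, 116, 121), (31, 33, 34), (28, 29, 30), (28, 29, 32), (
[... 721 characters left out ...]
4, 56), (37, 86, 56), (43, 99, 66), (42, 96, 65), (42, 98, 66), (43, 99, 66), (36, 83, 56), (35, 84, 56), (36, 83, 56), (34, 81, 55), (21, 19, 24), (25, 26, 26), (30, 29, 33), (124, 126, 133), (31, 31, 33), (26, 29, 29), (29, 30, 33), (27, 28, 31), (121, 110, 87), (168, 146, 112)]
[[455, 152], [349, 250], [367, 250], [441, 199], [428, 331], [429, 333]]
top 0.55 [252. 170. 257. 237.] (array([ 0.5163,  0.0797, -6.2086]), np.float64(0.979))
top 0.61 [253. 176. 263. 234.] (array([0.5204, 0.0428, 0.7002]), np.float64(0.837))
scene 0.75 [210. 176. 295. 250.] (array([0.5221, 0.0414, 3.2708]), np.float64(0.615))
scene 0.86 [218. 182. 288. 239.] (array([ 0.5539,  0.0721, 16.2597]), np.float64(0.435))
```

The checks fit. The lid's leading edge is at col 441 where the model at home puts it (441). The knob moved +1.5 rows, against about +2 expected for nose down and +4 if still lifted. The box fit is unchanged. Retracting and handing in.

Request:
apply_moves(targets=[[[0, 0, 30], [0, 0, 0]], [[0, 0, 70], [0, 0, 0]], [[0, 0, 110], [0, 0, 0]], [[0, 0, 120], [0, 0, 0]], [[0, 0, 120], [0, 0, 0]], [[0, 0, 120], [0, 0, 0]]])

```text
time_s: 25.7
tool_pos: [0.5913, 0.044, 0.2567]
tool_rot: [-179.9, 0.0, 93.3]
force: [-0.2, -0.5, -0.3]
grip_width: 0.066
```

```bash
python3 - <<'E'
from h import *
o=env.get_obs();print(o["time_s"],o["tool_pos"],o["force"],o["joint_velocities"])
print(env.sign_off())
E
```

```text
25.7 [0.59130959 0.04400798 0.25666464] [-0.15106624 -0.54561341 -0.34112305] [-0.11560502  0.66421574 -0.24930037  1.27858647  0.11663834  0.03099589
 -0.05288155]
the job is handed in; nothing more can be done
None
```

The feeder is in the box and the lid is slid home under the rails; I handed the job in at 25.7 s. I picked the 112 mm feeding block, stood it in the middle of the floor, and laid the lid on the ledges. I slid it under the rails bar end first and took the last push between grip bar and bridge.

**Last checks:**
- **Lid:** the fingers stalled at 46.7 mm (48 mm nominal), so the lid is at or just past home. In the wrist picture its leading edge is at column 441, where the model at home puts it.
- **Plunger:** the knob's row fits "nose down" better than "3 mm lifted". Its apparent size alone was ambiguous, and I did not pull on the lid to test the catch.
- **Box:** it stayed put within about 1 mm in x, judging by the finger contact and the wrist picture. The largest sideways force I read during the squeeze was 3.7 N. The final camera fits to the box are not usable as evidence: the scene camera's put it in the same place but overlapped poorly, and the top camera's failed because the gripper was in the way.
- **Feeder:** it was seen upright at the box's middle after placing, but I did not check it again under the lid.
- **Bystanders:** I did not check them again. Nothing in the force readings pointed to contact with them.

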